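Sort spent cells into the narrow-neck collection jar

ROBOT

A 6-joint arm with a two-finger parallel gripper is mounted at the origin on the work surface. World frame = base frame: x ahead of the robot, y to its left, z up, the work surface at z = 0. Lengths are in m, angles in rad, forces in N, time in s.
With the tool pointing down it reaches from about 0.25 to 0.8 m from the base axis. Payload 8.5 kg.
Tool frame: the origin (TCP) lies at the very end of the fingers, on their centre line; the grasp point (between the pads) lies 19 mm behind it; z points along the fingers, y is the line along which they close (so a half turn about z gives the same grasp; the last joint's range is limited). The gripper opens to 85 mm and grips with 20 to 120 N. Pads are 22 mm wide; open, the fingers measure 114 mm over their backs; the gripper's body (76 mm by 85 mm) begins 54 mm behind the grasp point. The pads swing forward as they close: fully open they stand 13 mm farther back than shut.
Start: joints at [-1.104, 0.238, -0.013, 1.319, 0, 1.571], TCP at [0.236, -0.469, 0.231] pointing down, gripper open.
Joint ranges: [-2.66, 2.66], [-1.03, 1.9], [-1.14, 1.46], [-1.82, 2.27], [-1.45, 1.34], [-3.14, 3.14]. Speed limits (rad/s): [2.22, 2.22, 2.79, 3.14, 3.14, 3.14].

INTERFACE

Orientations are given as a unit quaternion [w, x, y, z].
In Python, from plant import manip, vision gives the robot as it stands.
- The arm moves only by the shell command python3 -m pendant 'ROWS' [FORCE]. ROWS is text: rows parted by semicolons, each of 7 numbers parted by spaces: the shift along the tool's x, y, z in mm, then the turn, a rotation vector about the tool's x, y, z in rad, then the finger opening in mm, from 0 to 85.4. A call has 1 to 5 rows; each row shifts and turns the commanded pose from where the row before left it, along the tool's axes as they then stand; what a row does not reach is not made up. A row lasts 1/10 s, in which the tool goes at most 50 mm and 8.59 degrees, less where a joint would pass 70% of its speed; a pose out of reach is approached as far as the arm can. A call with a gripper value outside its range is refused whole. The fingers move at their own pace and stop on an object; FORCE is the grip in N (left out, the last holds). Time passes only in rows, so rows that do not move let the fingers close. It gives the time, the measured TCP pose, the force, the opening and the grip force at its end, in the units of the state.
- manip.get_obs(): the state, without advancing time (a new reading comes with each control period).
- vision.camera(name): name is "side" or "top"; returns (picture, depth): 480x640x3 uint8, red, green, blue; 480x640 float32, m along the optical axis (not along the pixel's ray), 0 where there is no reading.
- vision.calibration(name): a dict with "fx", "fy", "cx", "cy" (pixels), "R" (3x3) and "t" (3): a world point X has camera coordinates R X + t. Camera axes: x right, y down, z forward; pixel columns grow to the right and rows downward; lengths in m; the calibration is good to about 2 mm. A picture is of the moment at which its call begins. calibration takes no time and is no camera call.
- manip.finish_job(): hands the job in; it is judged then, once.
Trained networks look in the newest picture that a camera, given by its name, has taken for a name from the list of things; names that differ only in an ending like _2 or _b are one class to them, and where a whole thing is asked for, a point or a joint stands for the part that bears it (a point fixed in the world has none). Each returns a list of dicts, best first, with "confidence" (0 to 1); they miss things now and then, are a little off and sometimes report something else, mostly with a low value. They report only what shows in the picture. A call takes as long as a camera call. They do not tell look-alikes from the thing itself.
- vision.masks_of(camera, name): "pixels" (480x640 bool, what is visible of it) and "pixel" ([column, row] in pixels, amid what is visible of it).
The state is a dict: "t": time; "qpos": joint angles; "dq": joint speeds; "joint_efforts": joint torques, N m; "tool_pos": TCP position; "tool_rot": TCP orientation; "force": force on the tool from outside, world axes, zero at the start; "ft_torque": the same for the moment, N m; "opening": finger opening in m; "grip_force": force on a finger pad.
Only numpy, scipy, OpenCV 4.12 (cv2) and the standard library are available. Lean on these libraries where they do the work, as an engineer would, in place of code of your own. Each camera call takes 0.05 s, during which the arm holds its last target. There are 200 camera calls.

TASK

Sort the battery cells out of the black rack: feed the two slim cells one after the other through the narrow neck of the leaning, milky clear collection jar under the lamp head, so that each lies right inside it, and stand the one stout cell, which does not fit the neck, upright with its button up on the floor of the empty grey tray. Leave the tape roll, the mouse and the screwdriver where they are.

Things in the scene. Friction and masses are not known exactly. Their poses are not given: they have to be found in the camera images.
- jar: Milky clear fixed jar (dark collar on its neck) in a grey bracket, leaning 35 deg from vertical, mouth towards the robot. Origin: centre of its bottom's outside; z = its axis, out through the mouth; y level. Along z: body 90 mm outside diameter (wall 4, bottom 5 mm) to z = 145 mm, shoulder to 160, neck of 25 mm bore, 33 mm outside, to 175, lip flaring to 33 mm bore, 41 mm outside, at 190.
- lamphead: Fixed white lamp head over the jar on a dark post behind it: a box 34 mm deep, 110 mm wide (along the jar's y) and 70 mm tall. Its underside is 85 mm above the middle of the mouth, its front face 8 mm behind that middle (away from the robot); it bars a vertical gripper. Origin: on the bench under the jar.
- mouth (a point): Centre of the jar's mouth, in the plane of the lip, 190 mm along the jar's z from its origin, about 190 mm above the bench. A slim cell let go in line with the jar's axis, its end past the neck (35 mm in from the lip), slides down inside by itself.
- rack: Low black open rack, 62 (x) x 194 (y) mm, 18 mm high, walls and floor 4 mm thick, fixed to the bench. Two cross walls make three bays (54 mm in x, about 59 mm in y) centred at its y = -63, 0 and +63 mm. Origin: centre of its underside. One cell stands in each bay. It is on the robot's left or right, the tray on the other side.
- tray: Empty grey open tray, 110 (x) x 140 (y) mm, 22 mm high, walls 4 mm, floor 4 mm thick, fixed to the bench. Origin: centre of its underside.
- slim_a: Slim battery cell: plain grey upright cylinder with steel ends, 18 mm diameter, 65 mm tall including a small raised steel button (8 mm wide, 2 mm high) on top, about 45 g. Origin: centre of its underside, z along its length to the button. Starts standing upright in one bay of the rack, any bay, up to 9 mm off the bay's centre.
- slim_b: Slim battery cell: plain grey upright cylinder with steel ends, 18 mm diameter, 65 mm tall including a small raised steel button (8 mm wide, 2 mm high) on top, about 45 g. Origin: centre of its underside, z along its length to the button. Starts standing upright in one bay of the rack, any bay, up to 9 mm off the bay's centre.
- slim_a_center (a point): Middle of slim_a, 32.5 mm above its underside.
- slim_b_center (a point): Middle of slim_b, 32.5 mm above its underside.
- stout: Stout battery cell: same plain grey and steel, 33 mm diameter, 60 mm tall including a small steel button (10 mm wide, 2 mm high) on top, about 120 g. Origin: centre of its underside, z along its length to the button. Starts standing upright in one bay of the rack, up to 6 mm off the bay's centre.
- stout_center (a point): Middle of the stout cell, 30 mm above its underside.
- tape: Bystander: loose yellow roll of tape lying flat, 90 mm outside diameter, 18 mm high. Origin: centre of its underside.
- mouse: Bystander: loose black computer mouse, about 76 x 62 mm, 34 mm high. Origin: on its underside, below its hump.
- driver: Bystander: loose screwdriver with black handle, 160 mm long, lying on the bench across the front of the robot.
Mind the look-alikes: they are no part of the job. Leave any green or turquoise look-alike of the stout alone.

How it is judged:
On the way, in this order (a step that is already met when the one before it is completed fails the run):
1. a first slim cell lies inside the jar (((z of slim_a_center in the frame of jar between 0 and 0.125 m and x of slim_a_center in the frame of jar between -0.045 and 0.045 m and y of slim_a_center in the frame of jar between -0.045 and 0.045 m) or (z of slim_b_center in the frame of jar between 0 and 0.125 m and x of slim_b_center in the frame of jar between -0.045 and 0.045 m and y of slim_b_center in the frame of jar between -0.045 and 0.045 m))), for 0.2 s.
2. both slim cells lie inside the jar (z of slim_a_center in the frame of jar between 0 and 0.125 m and x of slim_a_center in the frame of jar between -0.045 and 0.045 m and y of slim_a_center in the frame of jar between -0.045 and 0.045 m and z of slim_b_center in the frame of jar between 0 and 0.125 m and x of slim_b_center in the frame of jar between -0.045 and 0.045 m and y of slim_b_center in the frame of jar between -0.045 and 0.045 m), for 0.2 s.
At the end, for the whole second after the job is handed in: Both slim cells are inside the jar's body (their middles less than 125 mm along its axis from its bottom), the stout cell stands button up on the tray's floor within its walls (lean under 0.15 rad, underside less than 12 mm above the tray's underside), and all three are at rest (under 0.03 m/s) (all of step 2 and x of stout_center in the frame of tray between -0.055 and 0.055 m and y of stout_center in the frame of tray between -0.07 and 0.07 m and z of stout in the frame of tray between -0.004 and 0.012 m and angle between stout's own z axis and vertical below 0.15 rad and linear speed of each of slim_a, slim_b, stout below 0.03 m/s); the robot touches nothing.
It fails at once if the tape roll is moved more than 25 mm (distance of tape from where it was at the start of the episode above 0.025 m).
It fails at once if the mouse is moved more than 25 mm (distance of mouse from where it was at the start of the episode above 0.025 m).
It fails at once if the screwdriver is moved more than 25 mm (distance of driver from where it was at the start of the episode above 0.025 m).
It also fails if it takes over 72 s, if anything falls off the work surface, if the arm or the gripper's body presses on something with over 40 N, if the wrist force passes 120 N, or if a joint passes its speed limit or range.

## Working session

There is one attempt and no reset: what is moved stays moved. The work goes in short steps, Python scripts to look and compute and a shell command to move; the robot and the scene stay as the last step left them, time stands still between calls to the robot, and variables do not carry over. Pictures are saved under pics/ and viewed, at most 10 in all, crops included, and the job is handed in when it is done.

```bash
ls; mkdir -p pics; python3 - <<'E'
from plant import manip, vision
import cv2,numpy as np
o=manip.get_obs();print(o)
for n in("side","top"):
    p,d=vision.camera(n);cv2.imwrite(f"pics/{n}0.png",p[:,:,::-1]);np.savez(f"{n}0.npz",p=p,d=d)
    c=vision.calibration(n);print(n,c)
E
```

```text
pics
{'t': 0.0, 'qpos': array([-1.10399723e+00,  2.38795914e-01, -1.42522611e-02,  1.31921011e+00,
       -8.02233625e-06,  1.57077793e+00]), 'dq': array([ 0.00166112,  0.00199458, -0.00087152, -0.0010361 , -0.00054797,
       -0.0007754 ]), 'joint_efforts': array([ 5.91169170e-03, -5.38782191e+01,  3.46440697e+01,  1.85069750e-02,
        1.63118111e-04, -2.26330719e-06]), 'tool_pos': array([ 0.23607512, -0.46845905,  0.23067047]), 'tool_rot': array([-7.10234312e-04,  9.72883362e-01,  2.31295115e-01, -1.72961583e-04]), 'force': array([-0.29877312,  0.18924388,  0.24317351]), 'ft_torque': array([0.04074912, 0.02507709, 0.01147218]), 'grip_force': 0.0, 'opening': 0.0852926537267579}
side {'fx': 614.884869483621, 'fy': 614.884869483621, 'cx': 322.188755311107, 'cy': 232.58352935851354, 'R': array([[ 0.93218792, -0.36169498, -0.01422771],
       [-0.26925439, -0.66660091, -0.69508654],
       [ 0.24192511,  0.65178215, -0.71878527]]), 't': array([-0.54189174,  0.2599383 ,  1.47133491])}
top {'fx': 595.1946266740629, 'fy': 595.1946266740629, 'cx': 313.6461946212084, 'cy': 237.55889409927983, 'R': array([[ 1.52065619e-03, -9.99890574e-01, -1.47148570e-02],
       [-9.91132140e-01,  4.48176157e-04, -1.32879194e-01],
       [ 1.32871249e-01,  1.47864313e-02, -9.91023003e-01]]), 't': array([-0.00470491,  0.59069151,  1.41256015])}
```

View pics/side0.png

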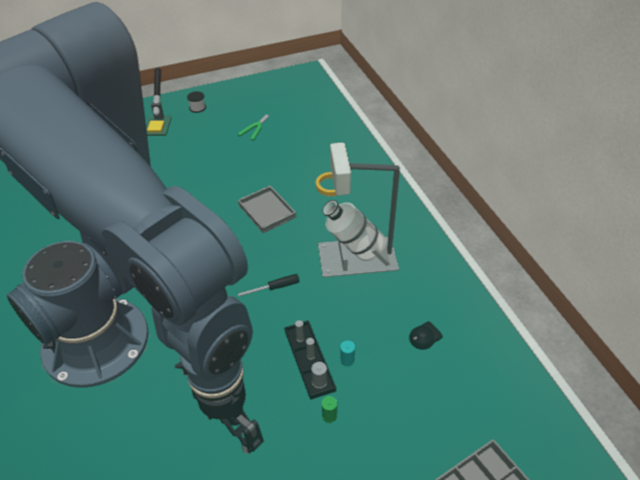

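View pics/top0.png

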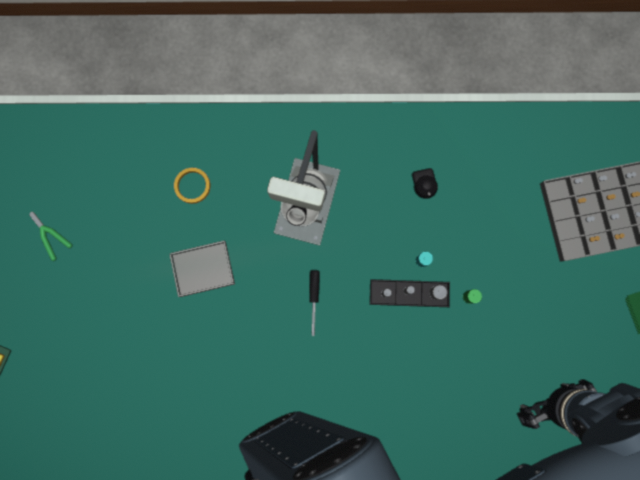

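Side view: the rack is at about (310,358), with the slims at (300,332) and (310,350) and the stout at (319,375). The turquoise and green look-alikes sit beside it, the tray is at (267,208) and the jar mouth at (332,210). Top view: slims at (388,293) and (411,290), stout at (440,293), tray at (202,269), mouth at (297,214), and the screwdriver at (314,300) between them.

```bash
cat > h.py <<'E'
import numpy as np,cv2
from plant import manip,vision
def rays(cam,uv):
    c=vision.calibration(cam);uv=np.atleast_2d(uv).astype(float)
    d=np.c_[(uv[:,0]-c['cx'])/c['fx'],(uv[:,1]-c['cy'])/c['fy'],np.ones(len(uv))]
    return -c['R'].T@c['t'], d@c['R']
def pts(cam,uv,z): # depth
    o,d=rays(cam,uv);return o+d*np.asarray(z)[:,None]
def onz(cam,uv,z):
    o,d=rays(cam,uv);return o+d*((z-o[2])/d[:,2])[:,None]
def tri(u1,u2):
    (a,p),(b,q)=rays('top',u1),rays('side',u2);p,q=p[0],q[0]
    s=np.linalg.lstsq(np.c_[p,-q],b-a,rcond=None)[0];A=a+p*s[0];B=b+q*s[1];return (A+B)/2,np.linalg.norm(A-B)
def proj(cam,X):
    c=vision.calibration(cam);x=np.atleast_2d(X)@c['R'].T+c['t'];return np.c_[x[:,0]/x[:,2]*c['fx']+c['cx'],x[:,1]/x[:,2]*c['fy']+c['cy']]
def cloud(cam,m,d):
    v,u=np.nonzero(m&(d>0));return pts(cam,np.c_[u,v],d[v,u])
E
cat > m.py <<'E'
from h import *
np.set_printoptions(precision=4,suppress=True)
D={n:np.load(n+'0.npz') for n in('side','top')}
out={}
for cam in('top','side'):
  for n in('slim_a','stout','tray','rack','jar','lamphead','tape','mouse','driver'):
    for r in vision.masks_of(cam,n)[:4]:
        m=r['pixels'];P=cloud(cam,m,D[cam]['d'])
        if r['confidence']<.3 or len(P)<5: continue
        out[f'{cam}_{n}_{len(out)}']=m
        print(cam,n,round(r['confidence'],2),np.round(r['pixel']),m.sum(),'med',np.median(P,0),'lo',np.percentile(P,3,0),'hi',np.percentile(P,97,0))
        if n in('slim_a','stout'):
            zt=np.percentile(P[:,2],90);T=P[P[:,2]>zt-.006];print('   top',zt,T.mean(0),(T.min(0)+T.max(0))/2,len(T))
        if n in('tray','rack','lamphead'):
            rr=cv2.minAreaRect((P[:,:2]*1000).astype(np.float32));print('   rect',rr)
np.savez('masks.npz',**out)
E
python3 m.py
python3 - <<'E'
import cv2,numpy as np
a=cv2.imread('pics/top0.png')[150:270,230:390];b=cv2.imread('pics/side0.png')[140:290,290:410]
a=cv2.resize(a,(480,360),interpolation=2);b=cv2.resize(b,None,fx=2.4,fy=2.4,interpolation=2)
cv2.imwrite('pics/jar.png',np.hstack([a,b]))
E
```

```text
top slim_a 0.46 [386. 293.] 71 med [ 0.4559 -0.1756  0.0638] lo [ 0.4486 -0.192   0.0038] hi [ 0.4648 -0.1691  0.0709]
   top 0.06945776533773462 [ 0.4569 -0.178   0.0674] [ 0.4572 -0.1781  0.0679] 39
top stout 0.71 [438. 294.] 205 med [ 0.4575 -0.2996  0.0613] lo [ 0.4434 -0.3228  0.0061] hi [ 0.4719 -0.2867  0.0677]
   top 0.06560179266827315 [ 0.4581 -0.3024  0.0634] [ 0.4588 -0.3025  0.0651] 121
top stout 0.53 [470. 293.] 217 med [ 0.4485 -0.3793  0.0566] lo [ 0.4344 -0.3979  0.0058] hi [ 0.4633 -0.3692  0.0629]
   top 0.06114016409422614 [ 0.4488 -0.3842  0.0589] [ 0.4495 -0.3846  0.06  ] 126
top stout 0.5 [422. 258.] 186 med [ 0.5366 -0.2676  0.0571] lo [ 0.5234 -0.2832  0.0081] hi [ 0.5511 -0.2558  0.0639]
   top 0.06193849464547591 [ 0.5382 -0.2713  0.0599] [ 0.5387 -0.2702  0.0618] 101
top tray 0.9 [203. 269.] 2607 med [0.5172 0.2753 0.0041] lo [ 0.4612  0.206  -0.0026] hi [0.5729 0.3416 0.0231]
   rect ((519.1268310546875, 275.4647521972656), (115.33473205566406, 145.9447784423828), 13.701692581176758)
top rack 0.67 [405. 293.] 1727 med [ 0.4552 -0.2311  0.0052] lo [ 0.428 
[... 3187 characters left out ...]
.1921]
   rect ((706.5345458984375, 94.77534484863281), (272.4654235839844, 160.94236755371094), 70.29593658447266)
side tape 0.71 [320. 185.] 160 med [0.6998 0.3158 0.016 ] lo [0.6832 0.262  0.0035] hi [0.7352 0.3438 0.025 ]
side tape 0.57 [321. 370.] 368 med [ 0.4549 -0.3113  0.0535] lo [ 0.4416 -0.3196  0.0046] hi [ 0.4712 -0.2774  0.0675]
side mouse 0.63 [353. 230.] 2255 med [ 0.6638 -0.0104  0.1379] lo [ 0.6096 -0.0345  0.0404] hi [0.738  0.048  0.1922]
side mouse 0.62 [422. 337.] 640 med [ 0.724  -0.2924  0.0227] lo [ 0.6958 -0.3125  0.0069] hi [ 0.7622 -0.2595  0.0355]
side driver 0.95 [278. 284.] 345 med [ 0.4628 -0.0096  0.0218] lo [ 0.3879 -0.0189  0.0022] hi [0.5078 0.0025 0.0295]
```

View pics/jar.png

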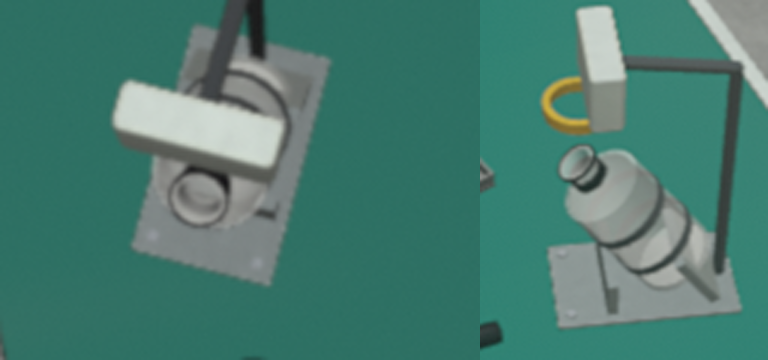

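The crop shows the mouth ring at about (296.3,215.3) in the top view and (330.8,207.5) in the side view. The jar leans towards the robot and is yawed slightly. I'll fit the jar model to the depth.

```bash
cat > fit.py <<'E'
from h import *
from scipy.optimize import least_squares
from scipy.spatial.transform import Rotation as Ro
np.set_printoptions(precision=4,suppress=True)
M0,e=tri([296.3,215.3],[330.8,207.5]);print('mouth tri',M0,e)
D={n:np.load(n+'0.npz') for n in('side','top')};mk=np.load('masks.npz')
P=[]
for c in('side','top'):
    for k in mk:
        if k.startswith(c+'_jar'): 
            p=cloud(c,cv2.erode(mk[k].astype(np.uint8),np.ones((2,2)))>0,D[c]['d']);print(c,len(p));P.append(p)
def axes(yaw):
    # axis tilted 35deg, horizontal part towards robot (dir yaw), y level
    h=np.array([np.cos(yaw),np.sin(yaw),0]);z=np.cos(np.radians(35))*np.array([0,0,1])+np.sin(np.radians(35))*h
    y=np.cross([0,0,1],h);return np.c_[np.cross(y,z),y,z]
prof=np.array([[0,0],[45,0],[45,145],[16.5,160],[16.5,175],[20.5,190],[16.5,190],[12.5,175],[12.5,160]])/1000
def res(q,P):
    L=(P-q[:3])@axes(q[3]);z=L[:,2]-.19;L2=np.c_[np.hypot(L[:,0],L[:,1]),L[:,2]]
    L2[:,1]=z+.19;best=np.full(len(P),9.)
    for a,b in zip(prof[:-1],prof[1:]):
        t=np.clip((L2-a)@(b-a)/((b-a)@(b-a)),0,1);best=np.minimum(best,np.linalg.norm(L2-a-t[:,None]*(b-a),axis=1))
    return best
best={}
for nm,Q in(('side',P[0]),('top',P[1] if len(P)>1 else P[0]),('both',np.vstack(P))):
  for y0 in(2.8,2.9,3.1,-2.9):
    q0=np.r_[M0-.19*axes(y0)[:,2],y0]
    r=least_squares(lambda q:res(q,Q),q0,loss='soft_l1',f_scale=.002)
    if nm not in best or r.cost<best[nm].cost:best[nm]=r
  q=best[nm].x;print(nm,'origin',q,'mouth',q[:3]+.19*axes(q[3])[:,2],'med res',np.median(res(q,Q)))
# lamp box top rectangle
L=cloud('top',mk[[k for k in mk if k.startswith('top_lamp')][0]],D['top']['d']);L=L[L[:,2]>.335]
print('lamp',cv2.minAreaRect((L[:,:2]*1000).astype(np.float32)),L[:,2].max())
# plate yaw: grey pixels region at z<.01 near jar
E
python3 fit.py
```

```text
mouth tri [0.6193 0.0315 0.1922] 0.0004026915659899789
side 2068
top 799
side origin [0.7223 0.0059 0.0374 2.899 ] mouth [0.6165 0.0321 0.1931] med res 0.001446824835112482
top origin [0.7237 0.0058 0.0365 2.8937] mouth [0.618  0.0326 0.1922] med res 0.0011455268627810905
both origin [0.7228 0.0057 0.0371 2.8967] mouth [0.6171 0.0322 0.1927] med res 0.0013634860729169473
lamp ((640.9075317382812, 26.033588409423828), (108.07977294921875, 34.281333923339844), 75.53627014160156) 0.3528797230598193
```

```bash
cat > plan.py <<'E'
from h import *
from scipy.spatial.transform import Rotation as Ro
np.set_printoptions(precision=4,suppress=True)
h=np.array([np.cos(2.893),np.sin(2.893),0]);A=np.sin(np.radians(35))*h+np.cos(np.radians(35))*np.array([0,0,1.])
MOUTH=np.array([.618,.0322,.192])
def Rzy(z,y):
    z=np.array(z)/np.linalg.norm(z);y=np.array(y,float);y-=z*(y@z);y/=np.linalg.norm(y);return np.c_[np.cross(y,z),y,z]
RJ=Rzy(-A,[.2455,.9694,0]); RD=Rzy([0,0,-1],[1,0,0])
def now():
    o=manip.get_obs();q=o['tool_rot'];return o['tool_pos'],Ro.from_quat([q[1],q[2],q[3],q[0]]).as_matrix(),o
def rows(R1,p1,g,n=None,start=None):
    p,R,_=now() if start is None else (*start,0)
    rv=Ro.from_matrix(R.T@R1).as_rotvec();d=p1-p
    n=n or int(np.ceil(max(np.linalg.norm(d)/.045,np.linalg.norm(rv)/.14,1)))
    out=[]
    for k in range(n):
        s=R.T@d/n*1000;out.append(' '.join(f'{x:.0f}' for x in s)+' '+' '.join(f'{x:.3f}'.rstrip('0').rstrip('.') for x in rv/n)+f' {g}')
        R=R@Ro.from_rotvec(rv/n).as_matrix()
    print(n,'rows, dist',np.linalg.norm(d),'rot',np.linalg.norm(rv))
    for i in range(0,n,5):print('; '.join(out[i:i+5]))
    return p1,R1
E
python3 - <<'E'
from plan import *
d=np.load('top0.npz')['d']
for u,v in((388,293),(411,290),(440,293)):
    m=np.zeros(d.shape,bool);m[v-12:v+12,u-12:u+12]=1;P=cloud('top',m,d);T=P[P[:,2]>.057];print(T.mean(0),(T.min(0)+T.max(0))/2,len(T),T[:,2].max())
s=rows(RD,np.array([.456,-.180,.14]),60)
E
```

```text
[ 0.4567 -0.1775  0.0666] [ 0.4563 -0.1774  0.066 ] 46 0.07239785670168208
[ 0.4634 -0.2322  0.067 ] [ 0.4632 -0.2325  0.0652] 47 0.07229154334918664
[ 0.4585 -0.3022  0.0626] [ 0.4588 -0.3019  0.064 ] 149 0.07056222405700607
9 rows, dist 0.3742130002951165 rot 1.1040364642523992
36 -18 10 -0 -0 -0.123 60; 38 -13 10 -0 -0 -0.123 60; 39 -8 10 -0 -0 -0.123 60; 40 -3 10 -0 -0 -0.123 60; 40 1 10 -0 -0 -0.123 60
40 6 10 -0 -0 -0.123 60; 39 11 10 -0 -0 -0.123 60; 37 16 10 -0 -0 -0.123 60; 35 20 10 -0 -0 -0.123 60
```

```bash
python3 -m pendant '36 -18 10 0 0 -0.123 60; 38 -13 10 0 0 -0.123 60; 39 -8 10 0 0 -0.123 60; 40 -3 10 0 0 -0.123 60; 40 1 10 0 0 -0.123 60'
python3 -m pendant '40 6 10 0 0 -0.123 60; 39 11 10 0 0 -0.123 60; 37 16 10 0 0 -0.123 60; 35 20 10 0 0 -0.123 60; 0 0 0 0 0 0 60'
python3 - <<'E'
from plan import *
print(now())
rows(RD,np.array([.4562,-.1785,.14]),60,1);rows(RD,np.array([.4562,-.1785,.047]),60,3)
E
```

```text
t: 1.5
tool_pos: [0.3581, -0.308, 0.181]
tool_rot: [0.0, 0.856, 0.517, 0.0]
force: [0.8, 0.8, 0.2]
opening: 0.0603
grip_force: 0.0
t: 2.0
tool_pos: [0.4558, -0.1764, 0.1401]
tool_rot: [-0.001, 0.703, 0.711, 0.0]
force: [-0.7, -0.9, -0.2]
opening: 0.0596
grip_force: 0.0
(array([ 0.4558, -0.1764,  0.1401]), array([[-0.0115,  0.9999, -0.0006],
       [ 0.9999,  0.0115,  0.0015],
       [ 0.0015, -0.0006, -1.    ]]), {'t': 2.0, 'qpos': array([-0.3699,  0.2275, -0.2697,  1.0747,  0.0012,  1.1894]), 'dq': array([-0.0668, -0.0225,  0.0036,  0.0306, -0.0286,  0.0405]), 'joint_efforts': array([  2.2624, -49.8539,  32.2887,  -0.5773,   0.3128,  -0.4847]), 'tool_pos': array([ 0.4558, -0.1764,  0.1401]), 'tool_rot': array([-0.0008,  0.703 ,  0.7112,  0.0003]), 'force': array([-0.7072, -0.913 , -0.2324]), 'ft_torque': array([-0.075 , -0.045 ,  0.0272]), 'grip_force': 0.0, 'opening': 0.059601702614898465})
1 rows, dist 0.0021830379585720907 rot 0.011607827340934976
-2 0 0 -0.001 -0.002 0.011 60
3 rows, dist 0.09315468586475495 rot 0.011607827340934976
-1 0 31 -0 -0.001 0.004 60; -1 0 31 -0 -0.001 0.004 60; -1 0 31 -0 -0.001 0.004 60
```

```bash
python3 -m pendant '-1 0 31 0 0 0.004 60; -1 0 31 0 0 0.004 60; 0 0 31 0 0 0.003 60; 0 0 0 0 0 0 60; 0 0 0 0 0 0 60'
python3 -m pendant '0 0 0 0 0 0 12; 0 0 0 0 0 0 12; 0 0 0 0 0 0 12; 0 0 0 0 0 0 12; 0 0 0 0 0 0 12' 40
python3 -m pendant '0 0 0 0 0 0 12; 0 0 0 0 0 0 12; 0 0 0 0 0 0 12'
```

```text
t: 2.5
tool_pos: [0.4538, -0.182, 0.0487]
tool_rot: [-0.0, 0.71, 0.704, -0.0]
force: [0.3, 0.4, 1.2]
opening: 0.0602
grip_force: 0.0
t: 3.0
tool_pos: [0.455, -0.1821, 0.0495]
tool_rot: [0.001, 0.71, 0.704, 0.0]
force: [-0.7, -0.8, 6.7]
opening: 0.0163
grip_force: 38.8
t: 3.3
tool_pos: [0.4549, -0.1822, 0.0495]
tool_rot: [0.001, 0.71, 0.704, 0.0]
force: [-1.3, 0.6, 7.0]
opening: 0.0162
grip_force: 38.8
```

```bash
python3 -m pendant '0 0 -25 0 0 0 12; 0 0 -40 0 0 0 12; 0 0 -45 0 0 0 12; 0 0 -45 0 0 0 12; 0 0 -45 0 0 0 12'
python3 - <<'E'
from plan import *
print(now()[0],now()[2]['opening'],now()[2]['grip_force'])
rows(RJ,MOUTH+A*.10,12)
p,R,_=now()
n=10
c,d=vision.camera('side');cv2.imwrite('pics/g1.png',cv2.resize(c[230:390,220:400,::-1],None,fx=3,fy=3,interpolation=2))
E
```

```text
t: 3.8
tool_pos: [0.4537, -0.1816, 0.2507]
tool_rot: [0.0, 0.71, 0.704, 0.0]
force: [1.7, -0.7, -0.6]
opening: 0.0159
grip_force: 39.2
[ 0.4537 -0.1816  0.2507] 0.015946041289955325 39.165308475494385
11 rows, dist 0.25355696533748956 rot 1.4442260605619905
21 10 -2 -0.037 -0.047 -0.117 12; 19 12 -3 -0.037 -0.047 -0.117 12; 18 14 -3 -0.037 -0.047 -0.117 12; 16 17 -3 -0.037 -0.047 -0.117 12; 14 18 -3 -0.037 -0.047 -0.117 12
11 20 -3 -0.037 -0.047 -0.117 12; 9 21 -3 -0.037 -0.047 -0.117 12; 6 22 -2 -0.037 -0.047 -0.117 12; 3 23 -2 -0.037 -0.047 -0.117 12; 0 23 -1 -0.037 -0.047 -0.117 12
-2 23 -0 -0.037 -0.047 -0.117 12
```

View pics/g1.png

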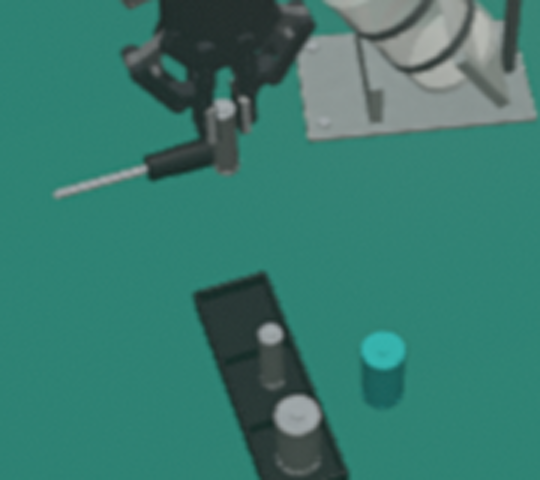

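The cell hangs upright between the pads at about (225,135) in the crop. I'll go to the pre-insertion pose.

```bash
python3 -m pendant '21 10 -2 -0.037 -0.047 -0.117 12; 19 12 -3 -0.037 -0.047 -0.117 12; 18 14 -3 -0.037 -0.047 -0.117 12; 16 17 -3 -0.037 -0.047 -0.117 12; 14 18 -3 -0.037 -0.047 -0.117 12'
python3 -m pendant '11 20 -3 -0.037 -0.047 -0.117 12; 9 21 -3 -0.037 -0.047 -0.117 12; 6 22 -2 -0.037 -0.047 -0.117 12; 3 23 -2 -0.037 -0.047 -0.117 12; 0 23 -1 -0.037 -0.047 -0.117 12'
python3 -m pendant '-2 23 0 -0.037 -0.047 -0.117 12; 0 0 0 0 0 0 12; 0 0 0 0 0 0 12; 0 0 0 0 0 0 12'
cat > look.py <<'E'
import sys
from plan import *
p,R,o=now();print(p,o['opening'],o['grip_force'],o['qpos']);print('tilt err',Ro.from_matrix(R.T@RJ).as_rotvec())
rows(RJ,MOUTH+A*.10,12,1)
ims=[]
for cam in('top','side'):
    c,d=vision.camera(cam);np.savez(f'{cam}_{sys.argv[1]}.npz',p=c,d=d);m=proj(cam,MOUTH+A*.04)[0].astype(int)
    v,u=m[1]-30,m[0]-30;print(cam,u,v);ims.append(cv2.resize(c[v:v+60,u:u+60,::-1],None,fx=6,fy=6,interpolation=2))
cv2.imwrite(f'pics/{sys.argv[1]}.png',np.hstack(ims))
E
python3 look.py pre1
```

```text
t: 4.35
tool_pos: [0.5035, -0.0766, 0.2591]
tool_rot: [0.147, 0.467, 0.871, -0.018]
force: [0.1, -0.7, -1.9]
opening: 0.0158
grip_force: 39.3
t: 4.85
tool_pos: [0.5529, 0.0269, 0.2695]
tool_rot: [0.277, 0.176, 0.944, -0.034]
force: [0.6, 0.4, 0.1]
opening: 0.0163
grip_force: 39.3
t: 5.25
tool_pos: [0.5626, 0.046, 0.271]
tool_rot: [0.299, 0.119, 0.946, -0.037]
force: [-0.8, -1.1, -0.7]
opening: 0.0163
grip_force: 39.3
[0.5626 0.046  0.271 ] 0.016324898689503813 39.29396688938141 [ 0.2236 -0.0845 -0.469   0.6284 -0.2635  0.3979]
tilt err [ 0.0006  0.0002 -0.0022]
1 rows, dist 0.0029035586687517195 rot 0.0022831741552297837
-1 0 -2 0.001 0 -0.002 12
top 262 193
side 290 168
```

View pics/pre1.png

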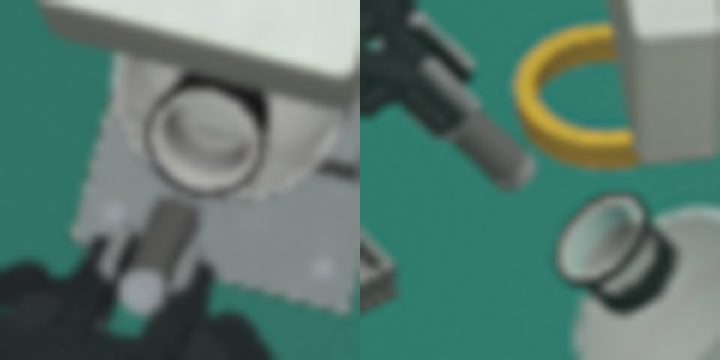

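```bash
python3 - <<'E'
from plan import *
p,R,o=now();z=R[:,2]
off={'top':(262,193,0),'side':(290,168,360)}
for cam in off:
    u,v,w=off[cam]
    X=[MOUTH,p+z*.0455,p-z*.0195]
    print(cam,(proj(cam,X)-[u,v])*6+[w,0])
# measured cell from side/top depth cloud near tool axis
for cam in('top','side'):
    D=np.load(f'{cam}_pre1.npz');m=np.ones(D['d'].shape,bool);P=cloud(cam,m,D['d']);L=(P-p)@R
    s=(np.hypot(L[:,0],L[:,1])<.016)&(L[:,2]>.004)&(L[:,2]<.052);L=L[s]
    # fit circle radius 9 with axis offset & tilt
    from scipy.optimize import least_squares
    f=lambda q:np.hypot(L[:,0]-q[0]-q[2]*L[:,2],L[:,1]-q[1]-q[3]*L[:,2])-.009
    L=L[L[:,2]<.042];r=least_squares(f,np.zeros(4),loss='soft_l1',f_scale=.001);print(cam,len(L),r.x,'end',r.x[:2]+.045*r.x[2:],np.sqrt(np.median(r.fun**2)))
    # mouth ring tri
print(tri([296.2,216],[330.3,207.7]))
E
```

```text
top [[203.7256 137.8306]
 [177.4178 201.4655]
 [141.4352 283.798 ]]
side [[601.7617 236.9136]
 [524.8791 168.8943]
 [426.6198  76.5775]]
top 61 [ 0.0037 -0.0014  0.0154  0.0677] end [0.0044 0.0016] 0.000570503541283492
side 92 [ 0.0025 -0.      0.0392  0.0043] end [0.0043 0.0002] 0.0007713601203265487
(array([0.6179, 0.0317, 0.1918]), np.float64(0.00015805234382503154))
```

```bash
python3 -m pendant '-5 0 0 0 0 0 12; 0 0 20 0 0 0 12; 0 0 15 0 0 0 12; 0 0 0 0 0 0 12; 0 0 0 0 0 0 12'
cat > chk.py <<'E'
from plan import *
from scipy.optimize import least_squares
p,R,o=now();L=(p-MOUTH)@RJ;print('TCP in mouth frame (tool axes) mm',L*1000,'force tool',R.T@o['force'],'grip',o['opening'],o['grip_force'])
import sys
if len(sys.argv)>1:
  for cam in('top','side'):
    c,d=vision.camera(cam);P=cloud(cam,np.ones(d.shape,bool),d);L=(P-p)@R
    s=(np.hypot(L[:,0],L[:,1])<.016)&(L[:,2]>.004)&(L[:,2]<float(sys.argv[1]));L=L[s]
    f=lambda q:np.hypot(L[:,0]-q[0]-q[2]*L[:,2],L[:,1]-q[1]-q[3]*L[:,2])-.009
    r=least_squares(f,np.zeros(4),loss='soft_l1',f_scale=.001);print(cam,len(L),r.x,'end',r.x[:2]+.045*r.x[2:],'mid',r.x[:2]+.025*r.x[2:])
E
python3 chk.py .042
```

```text
t: 5.85
tool_pos: [0.5862, 0.0403, 0.245]
tool_rot: [0.298, 0.118, 0.946, -0.037]
force: [-0.5, -0.7, -0.2]
opening: 0.0158
grip_force: 39.3
TCP in mouth frame (tool axes) mm [ -3.5262   0.0156 -62.2484] force tool [ 0.3151 -0.7942 -0.024 ] grip 0.01580790858112587 39.29447829723358
top 59 [ 0.0037 -0.0009  0.0097  0.0438] end [0.0042 0.0011] mid [0.004  0.0002]
side 88 [ 0.004  -0.0005 -0.0388  0.0476] end [0.0022 0.0017] mid [0.003  0.0007]
```

```bash
python3 -m pendant '0 0 10 0 0 0 12; 0 0 10 0 0 0 12; 0 0 10 0 0 0 12; 0 0 0 0 0 0 12'; python3 -m pendant '0 0 10 0 0 0 12; 0 0 10 0 0 0 12; 0 0 5 0 0 0 12; 0 0 0 0 0 0 12';python3 chk.py
```

```text
t: 6.35
tool_pos: [0.6027, 0.0362, 0.2184]
tool_rot: [0.298, 0.118, 0.947, -0.037]
force: [-0.2, -0.5, -0.7]
opening: 0.0164
grip_force: 39.3
t: 6.75
tool_pos: [0.6167, 0.0328, 0.1988]
tool_rot: [0.298, 0.118, 0.947, -0.037]
force: [1.0, 0.2, -0.0]
opening: 0.0158
grip_force: 39.3
TCP in mouth frame (tool axes) mm [-2.7231  0.2479 -6.3571] force tool [-0.7314  0.3869  0.5484] grip 0.01582637268833669 39.294079542160034
```

No contact force, so the end is about 39 mm in. Releasing.

```bash
python3 -m pendant '0 0 0 0 0 0 45; 0 0 0 0 0 0 45; 0 0 0 0 0 0 45; 0 0 0 0 0 0 45; 0 0 0 0 0 0 45'; python3 -m pendant '0 0 -30 0 0 0 45; 0 0 -40 0 0 0 45; 0 0 -40 0 0 0 45;0 0 0 0 0 0 45'; python3 look.py post1; python3 - <<'E'
from plan import *
# s2 path: above s2 at z .15
a=np.array([.4625,-.234,.15])
rows(RD,a,60)
E
```

```text
t: 7.25
tool_pos: [0.6168, 0.033, 0.2002]
tool_rot: [0.299, 0.118, 0.946, -0.037]
force: [-0.5, 0.2, -0.3]
opening: 0.0449
grip_force: 0.0
t: 7.65
tool_pos: [0.5557, 0.0492, 0.2956]
tool_rot: [0.302, 0.118, 0.945, -0.035]
force: [0.7, 0.1, 0.3]
opening: 0.0451
grip_force: 0.0
[0.5557 0.0492 0.2956] 0.045134123746020674 0.0 [ 0.2346 -0.113  -0.4332  0.6865 -0.2685  0.4043]
tilt err [ 0.0047  0.0076 -0.0012]
1 rows, dist 0.022915165839302316 rot 0.008970472589731578
7 -1 22 0.005 0.008 -0.001 12
top 262 193
side 290 168
11 rows, dist 0.32953041568802166 rot 1.439365983727208
9 -27 9 0.037 0.047 0.116 60; 5 -27 11 0.037 0.047 0.116 60; 2 -27 12 0.037 0.047 0.116 60; -2 -27 13 0.037 0.047 0.116 60; -6 -26 14 0.037 0.047 0.116 60
-9 -25 14 0.037 0.047 0.116 60; -13 -23 15 0.037 0.047 0.116 60; -16 -21 15 0.037 0.047 0.116 60; -19 -18 15 0.037 0.047 0.116 60; -22 -15 14 0.037 0.047 0.116 60
-24 -12 14 0.037 0.047 0.116 60
```

View pics/post1.png

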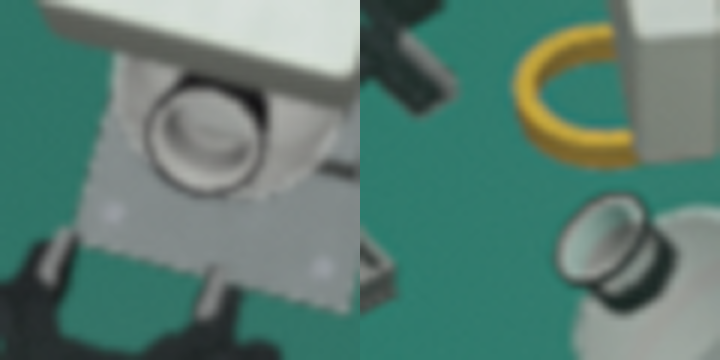

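The cell has gone into the jar: the mouth at (205,138) is empty and so are the fingers. On to slim 2.

```bash
python3 -m pendant '9 -27 9 0.037 0.047 0.116 60; 5 -27 11 0.037 0.047 0.116 60; 2 -27 12 0.037 0.047 0.116 60; -2 -27 13 0.037 0.047 0.116 60; -6 -26 14 0.037 0.047 0.116 60'
python3 -m pendant '-9 -25 14 0.037 0.047 0.116 60; -13 -23 15 0.037 0.047 0.116 60; -16 -21 15 0.037 0.047 0.116 60; -19 -18 15 0.037 0.047 0.116 60; -22 -15 14 0.037 0.047 0.116 60'
python3 -m pendant '-24 -12 14 0.037 0.047 0.116 60; 0 0 0 0 0 0 60; 0 0 0 0 0 0 60; 0 0 0 0 0 0 60'
python3 - <<'E'
from plan import *
a=np.array([.4625,-.234,.15])
rows(RD,a,60,1);print(now()[0])
E
```

```text
t: 8.25
tool_pos: [0.5127, -0.0803, 0.2234]
tool_rot: [0.172, 0.415, 0.893, -0.022]
force: [-0.9, 0.1, -0.9]
opening: 0.0596
grip_force: 0.0
t: 8.75
tool_pos: [0.4692, -0.2096, 0.1585]
tool_rot: [0.028, 0.666, 0.746, -0.005]
force: [-0.1, -0.8, -0.5]
opening: 0.0601
grip_force: 0.0
t: 9.15
tool_pos: [0.4613, -0.234, 0.1469]
tool_rot: [0.0, 0.706, 0.708, -0.002]
force: [0.1, 0.2, -0.2]
opening: 0.0595
grip_force: 0.0
1 rows, dist 0.003369917262172582 rot 0.004944818867189066
-0 1 -3 -0.002 0.003 0.004 60
[ 0.4613 -0.234   0.1469]
```

```bash
python3 -m pendant '0 1 33 -0.002 0.003 0.004 60; 0 0 33 0 0 0 60; 0 0 33 0 0 0 60; 0 0 0 0 0 0 60; 0 0 0 0 0 0 60'
python3 -m pendant '0 0 0 0 0 0 12; 0 0 0 0 0 0 12; 0 0 0 0 0 0 12; 0 0 0 0 0 0 12; 0 0 0 0 0 0 12' 40
python3 -m pendant '0 0 0 0 0 0 12; 0 0 -25 0 0 0 12; 0 0 -40 0 0 0 12; 0 0 -45 0 0 0 12; 0 0 -45 0 0 0 12'
python3 -m pendant '0 0 -40 0 0 0 12; 0 0 0 0 0 0 12; 0 0 0 0 0 0 12'
python3 - <<'E'
from plan import *
rows(RJ,MOUTH+A*.10,12)
E
```

```text
t: 9.65
tool_pos: [0.4625, -0.2338, 0.0492]
tool_rot: [0.0, 0.707, 0.707, 0.0]
force: [0.5, 0.5, 0.5]
opening: 0.0598
grip_force: 0.0
t: 10.15
tool_pos: [0.4631, -0.2351, 0.0497]
tool_rot: [0.001, 0.708, 0.706, 0.001]
force: [-2.6, 0.6, 7.6]
opening: 0.0163
grip_force: 38.8
t: 10.65
tool_pos: [0.4619, -0.2345, 0.2055]
tool_rot: [0.0, 0.708, 0.706, 0.0]
force: [0.6, -0.9, -0.9]
opening: 0.0163
grip_force: 39.2
t: 10.95
tool_pos: [0.4627, -0.2349, 0.2446]
tool_rot: [0.001, 0.708, 0.706, 0.001]
force: [0.2, -0.3, -1.4]
opening: 0.0162
grip_force: 39.2
11 rows, dist 0.2997808470203235 rot 1.4378820546905406
26 9 -3 -0.037 -0.047 -0.116 12; 24 12 -3 -0.037 -0.047 -0.116 12; 22 15 -4 -0.037 -0.047 -0.116 12; 20 18 -4 -0.037 -0.047 -0.116 12; 18 20 -5 -0.037 -0.047 -0.116 12
15 22 -5 -0.037 -0.047 -0.116 12; 12 24 -4 -0.037 -0.047 -0.116 12; 9 25 -4 -0.037 -0.047 -0.116 12; 6 26 -4 -0.037 -0.047 -0.116 12; 3 27 -3 -0.037 -0.047 -0.116 12
-0 27 -2 -0.037 -0.047 -0.116 12
```

```bash
python3 -m pendant '26 9 -3 -0.037 -0.047 -0.116 12; 24 12 -3 -0.037 -0.047 -0.116 12; 22 15 -4 -0.037 -0.047 -0.116 12; 20 18 -4 -0.037 -0.047 -0.116 12; 18 20 -5 -0.037 -0.047 -0.116 12'
python3 -m pendant '15 22 -5 -0.037 -0.047 -0.116 12; 12 24 -4 -0.037 -0.047 -0.116 12; 9 25 -4 -0.037 -0.047 -0.116 12; 6 26 -4 -0.037 -0.047 -0.116 12; 3 27 -3 -0.037 -0.047 -0.116 12'
python3 -m pendant '0 27 -2 -0.037 -0.047 -0.116 12; 0 0 0 0 0 0 12; 0 0 0 0 0 0 12; 0 0 0 0 0 0 12'
python3 chk.py .042;python3 look.py pre2
```

```text
t: 11.45
tool_pos: [0.5079, -0.106, 0.2553]
tool_rot: [0.146, 0.467, 0.872, -0.018]
force: [0.8, -0.4, -0.2]
opening: 0.0166
grip_force: 39.3
t: 11.95
tool_pos: [0.5535, 0.0204, 0.2695]
tool_rot: [0.276, 0.178, 0.944, -0.034]
force: [0.1, -0.9, -0.6]
opening: 0.0161
grip_force: 39.3
t: 12.35
tool_pos: [0.5626, 0.0443, 0.2729]
tool_rot: [0.299, 0.121, 0.946, -0.036]
force: [0.1, 0.0, -0.7]
opening: 0.0158
grip_force: 39.3
TCP in mouth frame (tool axes) mm [  0.0277  -1.9418 -98.7947] force tool [0.3034 0.0585 0.6011] grip 0.01583951012028893 39.28716480731964
top 67 [ 0.0009 -0.0006  0.0289  0.0053] end [ 0.0022 -0.0003] mid [ 0.0016 -0.0004]
side 93 [ 0.0006 -0.0009  0.0027  0.0059] end [ 0.0007 -0.0006] mid [ 0.0006 -0.0007]
[0.5629 0.0441 0.2734] 0.01605230941621698 39.28688943386078 [ 0.2189 -0.0867 -0.4655  0.632  -0.2612  0.3979]
tilt err [ 0.0008  0.0011 -0.0065]
1 rows, dist 0.002338324002658809 rot 0.006664002549925598
1 2 -1 0.001 0.001 -0.007 12
top 262 193
side 290 168
```

View pics/pre2.png

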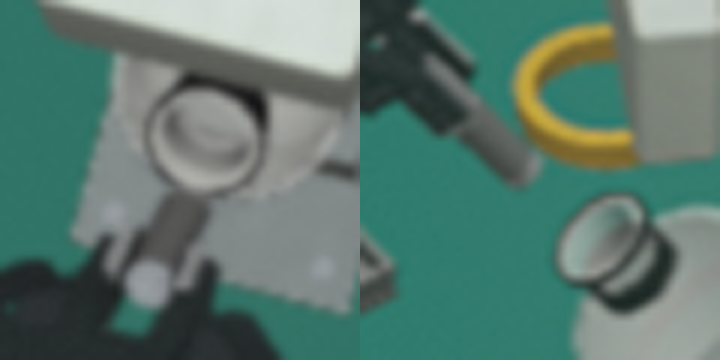

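The cell is held straight, its end at about (185,205) top and (523,170) side. It needs y +2.4 and x −1, then about 92 mm in.

```bash
python3 -m pendant '-1 2 0 0 0 -0.006 12; 0 0 20 0 0 0 12; 0 0 15 0 0 0 12; 0 0 0 0 0 0 12; 0 0 0 0 0 0 12'; python3 chk.py; python3 -m pendant '0 0 10 0 0 0 12; 0 0 10 0 0 0 12; 0 0 10 0 0 0 12; 0 0 0 0 0 0 12'; python3 chk.py
```

```text
t: 13.05
tool_pos: [0.5837, 0.0415, 0.2456]
tool_rot: [0.299, 0.117, 0.946, -0.037]
force: [0.2, 0.6, 0.3]
opening: 0.0161
grip_force: 39.3
TCP in mouth frame (tool axes) mm [ -1.6438   0.6095 -64.3123] force tool [-0.1984  0.6514 -0.1956] grip 0.016135762101515516 39.29138123989105
t: 13.45
tool_pos: [0.6004, 0.0373, 0.2193]
tool_rot: [0.298, 0.117, 0.946, -0.037]
force: [0.2, 0.8, -0.9]
opening: 0.0163
grip_force: 39.3
TCP in mouth frame (tool axes) mm [ -0.689    0.5652 -32.8932] force tool [0.5232 0.8207 0.7867] grip 0.016319181937944367 39.29076790809631
```

```bash
python3 -m pendant '0 0 10 0 0 0 12; 0 0 10 0 0 0 12; 0 0 6 0 0 0 12; 0 0 0 0 0 0 12';python3 chk.py; python3 -m pendant '0 0 0 0 0 0 45; 0 0 0 0 0 0 45; 0 0 0 0 0 0 45; 0 0 0 0 0 0 45; 0 0 0 0 0 0 45'; python3 -m pendant '0 0 -30 0 0 0 45; 0 0 -40 0 0 0 45; 0 0 -40 0 0 0 45;0 0 0 0 0 0 45'; python3 look.py post2; python3 - <<'E'
from plan import *
rows(RD,np.array([.458,-.303,.15]),60)
c,d=vision.camera('side');c=cv2.resize(c[190:280,300:420,::-1],None,fx=3,fy=3,interpolation=2)
cv2.imwrite('pics/both2.png',np.vstack([cv2.resize(cv2.imread('pics/post2.png'),(540,270)),cv2.resize(c,(540,330))][:2])[:600])
E
```

```text
t: 13.85
tool_pos: [0.615, 0.0336, 0.1985]
tool_rot: [0.299, 0.117, 0.946, -0.037]
force: [-0.2, 0.1, -0.5]
opening: 0.0165
grip_force: 39.3
TCP in mouth frame (tool axes) mm [-1.0673  0.6548 -7.242 ] force tool [0.453  0.0162 0.2401] grip 0.016487425088056687 39.291027188301086
t: 14.35
tool_pos: [0.6151, 0.034, 0.2002]
tool_rot: [0.3, 0.117, 0.946, -0.037]
force: [0.6, 0.7, -0.5]
opening: 0.0448
grip_force: 0.0
t: 14.75
tool_pos: [0.5538, 0.0501, 0.2954]
tool_rot: [0.303, 0.117, 0.945, -0.035]
force: [1.0, 0.1, 0.0]
opening: 0.045
grip_force: 0.0
[0.5538 0.0501 0.2954] 0.044963496581247014 0.0 [ 0.2379 -0.1164 -0.4372  0.6853 -0.2702  0.406 ]
tilt err [ 0.0052  0.0087 -0.0004]
1 rows, dist 0.023470929115420425 rot 0.010183983772562844
5 -2 23 0.005 0.009 -0 12
top 262 193
side 290 168
11 rows, dist 0.39169232464111675 rot 1.4406239038899975
8 -33 10 0.037 0.047 0.116 60; 4 -33 12 0.037 0.047 0.116 60; -1 -33 13 0.037 0.047 0.116 60; -5 -32 14 0.037 0.047 0.116 60; -10 -31 15 0.037 0.047 0.116 60
-14 -29 15 0.037 0.047 0.116 60; -18 -27 16 0.037 0.047 0.116 60; -22 -24 16 0.037 0.047 0.116 60; -25 -20 15 0.037 0.047 0.116 60; -28 -17 15 0.037 0.047 0.116 60
-30 -13 14 0.037 0.047 0.116 60
```

View pics/both2.png

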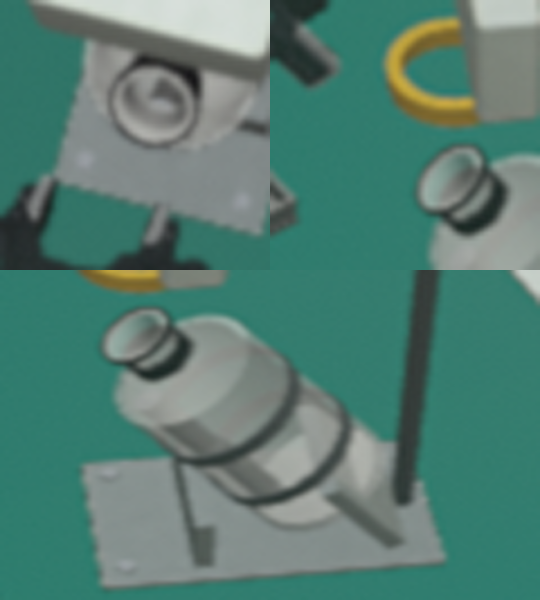

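Both cells are past the neck. I'll check how deep they lie by differencing the picture against the start, and move over the stout cell.

```bash
python3 - <<'E'
from plan import *
ims=[];O=MOUTH-.19*A
for f in('side_pre2.npz','side_post2.npz'):
    a=np.load('side0.npz')['p'].astype(int);b=np.load(f)['p'].astype(int)
    D=np.abs(a-b).sum(2)[190:280,310:400];im=cv2.resize(np.clip(D*4,0,255).astype(np.uint8),None,fx=4,fy=4,interpolation=cv2.INTER_NEAREST)
    for z in(0,.07,.125,.145,.19):
        u=((proj('side',O+A*z)[0]-[310,190])*4).astype(int);cv2.circle(im,tuple(int(x) for x in u),4,255,1)
    ims.append(im)
cv2.imwrite('pics/diff.png',np.hstack(ims))
E
python3 -m pendant '8 -33 10 0.037 0.047 0.116 60; 4 -33 12 0.037 0.047 0.116 60; -1 -33 13 0.037 0.047 0.116 60; -5 -32 14 0.037 0.047 0.116 60; -10 -31 15 0.037 0.047 0.116 60'
python3 -m pendant '-14 -29 15 0.037 0.047 0.116 60; -18 -27 16 0.037 0.047 0.116 60; -22 -24 16 0.037 0.047 0.116 60; -25 -20 15 0.037 0.047 0.116 60; -28 -17 15 0.037 0.047 0.116 60'
python3 -m pendant '-30 -13 14 0.037 0.047 0.116 60; 0 0 0 0 0 0 60; 0 0 0 0 0 0 60; 0 0 0 0 0 0 60'
python3 - <<'E'
from plan import *
rows(RD,np.array([.458,-.303,.15]),60,1)
d=vision.camera('top')[1];P=cloud('top',np.ones(d.shape,bool),d)
for r in vision.masks_of('side','stout')[:0]:pass
p,d=vision.camera('side')
for r in vision.masks_of('side','stout')[:4]:
    P=cloud('side',r['pixels'],d);T=P[P[:,2]>.058];print(r['confidence'],r['pixel'],T.mean(0))
# tray detail
D=np.load('top0.npz');m=np.load('masks.npz');P=cloud('top',m[[k for k in m if k.startswith('top_tray')][0]],D['d']);T=P[P[:,2]>.014];print('rim',cv2.minAreaRect((T[:,:2]*1000).astype(np.float32)),'floor z',np.median(P[:,2]),np.percentile(T[:,2],90))
E
```

```text
t: 15.4
tool_pos: [0.5094, -0.1111, 0.2228]
tool_rot: [0.172, 0.414, 0.893, -0.022]
force: [1.2, 0.4, -0.4]
opening: 0.0604
grip_force: 0.0
t: 15.9
tool_pos: [0.4659, -0.273, 0.1584]
tool_rot: [0.028, 0.665, 0.746, -0.005]
force: [0.6, 0.4, 0.3]
opening: 0.0605
grip_force: 0.0
t: 16.3
tool_pos: [0.4576, -0.303, 0.147]
tool_rot: [0.0, 0.706, 0.709, -0.001]
force: [-0.5, 0.1, 0.1]
opening: 0.0599
grip_force: 0.0
1 rows, dist 0.003060121972875176 rot 0.005169613442729426
-0 0 -3 -0.001 0.003 0.004 60
0.92 [326.8, 411.9] [ 0.4473 -0.3876  0.0609]
0.81 [321.1, 370.8] [ 0.4567 -0.3051  0.0636]
0.74 [348.7, 352.3] [ 0.5375 -0.2744  0.0608]
0.42 [257.8, 218.1] [ 0.3676 -0.3002  0.575 ]
rim ((517.7105102539062, 272.8330078125), (110.92997741699219, 140.4467315673828), 13.08868408203125) floor z 0.004078757885215389 0.024435591824499038
```

View pics/diff.png

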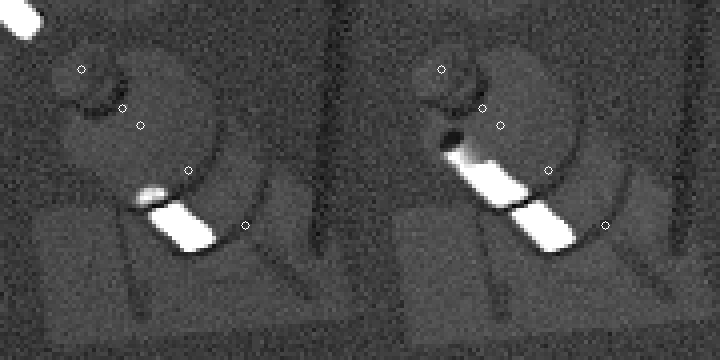

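The difference picture shows the cells end to end along the jar's lower wall, at about z 5–70 and 70–135 mm, so both middles are under 125 mm. Now the stout cell.

```bash
python3 -m pendant '0 0 35 -0.001 0.003 0.004 60; 0 0 35 0 0 0 60; 0 0 34 0 0 0 60; 0 0 0 0 0 0 60; 0 0 0 0 0 0 60'
python3 -m pendant '0 0 0 0 0 0 26; 0 0 0 0 0 0 26; 0 0 0 0 0 0 26; 0 0 0 0 0 0 26; 0 0 0 0 0 0 26' 60
python3 -m pendant '0 0 -15 0 0 0 26; 0 0 -35 0 0 0 26; 0 0 -40 0 0 0 26; 0 0 -40 0 0 0 26; 0 0 0 0 0 0 26'
python3 - <<'E'
from plan import *
s=rows(RD,np.array([.518,.2735,.18]),26);
E
```

```text
t: 17.0
tool_pos: [0.458, -0.3033, 0.0445]
tool_rot: [0.0, 0.707, 0.707, 0.0]
force: [-0.2, 0.1, 0.3]
opening: 0.0601
grip_force: 0.0
t: 17.5
tool_pos: [0.4589, -0.3045, 0.0459]
tool_rot: [0.002, 0.707, 0.707, 0.0]
force: [-1.9, 0.5, 7.8]
opening: 0.0307
grip_force: 58.6
t: 18.0
tool_pos: [0.4603, -0.3054, 0.1803]
tool_rot: [0.005, 0.707, 0.707, 0.001]
force: [0.5, -0.3, -1.7]
opening: 0.0308
grip_force: 59.7
13 rows, dist 0.5817805859653111 rot 0.010983609639055028
45 4 -0 0.001 0 -0 26; 45 4 -0 0.001 0 -0 26; 45 4 -0 0.001 0 -0 26; 45 4 -0 0.001 0 -0 26; 45 4 -0 0.001 0 -0 26
45 4 -0 0.001 0 -0 26; 45 4 -0 0.001 0 -0 26; 45 4 -0 0.001 0 -0 26; 45 4 -0 0.001 0 -0 26; 45 4 -0 0.001 0 -0 26
45 4 -0 0.001 0 -0 26; 45 4 -0 0.001 0 -0 26; 45 4 0 0.001 0 -0 26
```

```bash
python3 -m pendant '30 0 0 0 0 0 26; 45 4 0 0.001 0 0 26; 45 4 0 0.001 0 0 26; 45 4 0 0.001 0 0 26; 45 4 0 0.001 0 0 26'
python3 -m pendant '45 4 0 0.001 0 0 26; 45 4 0 0.001 0 0 26; 45 4 0 0.001 0 0 26; 45 4 0 0.001 0 0 26; 45 4 0 0.001 0 0 26'
python3 -m pendant '45 4 0 0 0 0 26; 45 4 0 0 0 0 26; 40 4 0 0 0 0 26; 14 2 0 0 0 0 26'
python3 -m pendant '0 0 0 0 0 0 26; 0 0 0 0 0 0 26; 0 0 0 0 0 0 26'
python3 - <<'E'
from plan import *
s=rows(RD,np.array([.518,.2735,.18]),26);rows(RD,np.array([.518,.2735,.048]),26)
p,R,o=now()
for cam in('top','side'):
    c,d=vision.camera(cam);P=cloud(cam,np.ones(d.shape,bool),d);s=(np.hypot(*(P-p)[:,:2].T)<.022)&(P[:,2]>.09)&(P[:,2]<p[2]-.004);print(cam,s.sum(),'bottom z',np.percentile(P[s,2],[1,3]) if s.sum() else 0,'tcp',p)
E
```

```text
t: 18.5
tool_pos: [0.4738, -0.0921, 0.1739]
tool_rot: [-0.001, 0.708, 0.707, -0.001]
force: [1.2, 0.0, -0.7]
opening: 0.0307
grip_force: 59.7
t: 19.0
tool_pos: [0.494, 0.1332, 0.1738]
tool_rot: [-0.003, 0.707, 0.707, -0.003]
force: [0.6, -0.3, -1.8]
opening: 0.0307
grip_force: 59.7
t: 19.4
tool_pos: [0.5082, 0.2788, 0.1732]
tool_rot: [-0.003, 0.706, 0.708, -0.002]
force: [0.2, -0.1, -1.5]
opening: 0.031
grip_force: 59.7
t: 19.7
tool_pos: [0.5081, 0.2739, 0.1735]
tool_rot: [-0.003, 0.708, 0.706, -0.003]
force: [-0.0, 0.4, -1.5]
opening: 0.0307
grip_force: 59.7
1 rows, dist 0.011844431867235791 rot 0.00888857304106279
-0 10 -7 -0.009 0.001 -0.002 26
3 rows, dist 0.12584433072370432 rot 0.00888857304106279
-0 4 42 -0.003 0 -0.001 26; -0 4 42 -0.003 0 -0.001 26; -0 3 42 -0.003 0 -0.001 26
top 47 bottom z [0.1319 0.133 ] tcp [0.5081 0.2739 0.1735]
side 127 bottom z [0.1344 0.1353] tcp [0.5081 0.2739 0.1735]
```

```bash
python3 -m pendant '0 4 42 -0.004 0 0 26; 0 4 42 -0.004 0 0 26; 0 2 37 0 0 -0.002 26; 0 0 0 0 0 0 26; 0 0 0 0 0 0 26'; python3 -m pendant '0 0 2 0 0 0 26; 0 0 0 0 0 0 26'; python3 -m pendant '0 0 2 0 0 0 26; 0 0 0 0 0 0 26'
```

```text
t: 20.3
tool_pos: [0.5177, 0.2745, 0.0529]
tool_rot: [-0.0, 0.707, 0.707, -0.001]
force: [0.0, -0.4, -0.9]
opening: 0.0307
grip_force: 61.7
t: 20.5
tool_pos: [0.5188, 0.2756, 0.0522]
tool_rot: [0.0, 0.707, 0.707, 0.001]
force: [-0.0, -0.0, -1.7]
opening: 0.0312
grip_force: 61.7
t: 20.7
tool_pos: [0.5179, 0.2754, 0.0489]
tool_rot: [0.0, 0.707, 0.708, 0.0]
force: [-0.7, 0.1, -1.8]
opening: 0.0305
grip_force: 61.7
```

```bash
python3 -m pendant '0 0 1 0 0 0 26; 0 0 1 0 0 0 26; 0 0 0 0 0 0 26'; python3 -m pendant '0 0 1 0 0 0 26; 0 0 0 0 0 0 26'
```

```text
t: 21.0
tool_pos: [0.5176, 0.2752, 0.0461]
tool_rot: [-0.0, 0.707, 0.708, -0.0]
force: [-0.2, -0.1, -1.2]
opening: 0.0304
grip_force: 61.7
t: 21.2
tool_pos: [0.5176, 0.2752, 0.0451]
tool_rot: [-0.0, 0.707, 0.708, -0.0]
force: [-0.5, -0.5, -0.8]
opening: 0.0306
grip_force: 61.7
```

```bash
python3 -m pendant '0 0 1 0 0 0 26; 0 0 0 0 0 0 26'; python3 -m pendant '0 0 1 0 0 0 26; 0 0 0 0 0 0 26'
```

```text
t: 21.4
tool_pos: [0.5178, 0.2755, 0.0448]
tool_rot: [-0.0, 0.707, 0.708, 0.0]
force: [-2.0, -0.3, 4.7]
opening: 0.031
grip_force: 62.4
t: 21.6
tool_pos: [0.5178, 0.2757, 0.0447]
tool_rot: [-0.0, 0.707, 0.708, 0.001]
force: [-4.1, -0.6, 12.8]
opening: 0.0305
grip_force: 63.4
```

Contact with the tray floor. Release and withdraw.

```bash
python3 -m pendant '0 0 -1 0 0 0 40; 0 0 0 0 0 0 50; 0 0 0 0 0 0 60; 0 0 0 0 0 0 60; 0 0 0 0 0 0 60'; python3 -m pendant '0 0 -20 0 0 0 60; 0 0 -40 0 0 0 60; 0 0 -45 0 0 0 60; 0 0 -45 0 0 0 60; 0 0 0 0 0 0 60'; python3 -m pendant '0 -30 -20 0 0 0 60; 0 -45 0 0 0 0 60; 0 -45 0 0 0 0 60; 0 0 0 0 0 0 60; 0 0 0 0 0 0 60'
python3 - <<'E'
from plan import *
ims=[]
for cam in('top','side'):
    c,d=vision.camera(cam);P=cloud(cam,np.ones(d.shape,bool),d)
    s=(np.hypot(P[:,0]-.518,P[:,1]-.275)<.03)&(P[:,2]>.053)&(P[:,2]<.1);print(cam,s.sum(),P[s].mean(0) if s.any() else 0,P[s,2].max() if s.any() else 0)
    u,v=proj(cam,[.518,.275,.03])[0].astype(int);ims.append(cv2.resize(c[v-40:v+40,u-40:u+40,::-1],(380,380),interpolation=2))
    if cam=='side':ims.append(cv2.resize(c[190:280,310:400,::-1],(380,380),interpolation=2)) if 0 else None
cv2.imwrite('pics/end.png',np.hstack(ims[:2]))
E
```

```text
t: 22.1
tool_pos: [0.5177, 0.2752, 0.0441]
tool_rot: [-0.0, 0.707, 0.708, -0.0]
force: [-0.2, 0.7, 0.2]
opening: 0.0601
grip_force: 0.0
t: 22.6
tool_pos: [0.5203, 0.2766, 0.2006]
tool_rot: [0.001, 0.707, 0.708, 0.004]
force: [0.8, 0.2, -0.4]
opening: 0.0602
grip_force: 0.0
t: 23.1
tool_pos: [0.3972, 0.2753, 0.2147]
tool_rot: [0.0, 0.706, 0.708, 0.0]
force: [0.2, -0.4, 0.9]
opening: 0.0602
grip_force: 0.0
top 152 [0.5186 0.2768 0.0614] 0.06900458328682468
side 98 [0.5173 0.273  0.0632] 0.0721030972607215
```

View pics/end.png

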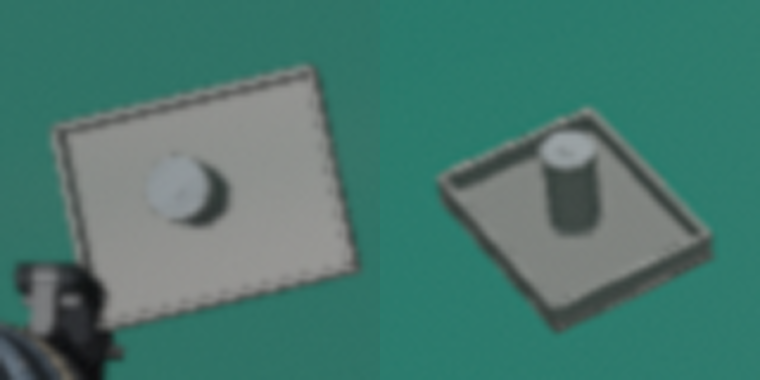

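The stout cell stands upright near the middle of the tray, its top at (178,187) in the top crop and (568,150) in the side crop. The gripper is clear.

```bash
python3 -c "
from plant import manip
print(manip.finish_job())"
```

```text
the job is handed in; nothing more can be done
None
```

The job is handed in at about 23 s: both slim cells are inside the jar, the stout cell stands button up in the tray, and the arm made no contact with the tape roll, mouse or screwdriver that I saw (their positions were not re-measured at the end).

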